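Close the sloping leaf press with its interlocking cover blocks

TASK

Put the two loose wooden cover blocks back into the sloping leaf press so that they interlock with the block fixed there and with each other like a jigsaw: the block with both a tab and a notch goes in the middle, the other at the end. Turn each to the way round that fits and press it down until it clicks past its sprung ball and lies fully flush, then let go. Leave the bamboo cups and the jar undisturbed.

Things in the scene. Friction and masses are not known exactly. Their poses are not given: they have to be found in the camera images.
- bed: Bed of the leaf press: dark wooden frame on a stand, 246 mm wide, sloping 0.45 rad (26 degrees) down away from the robot. Origin on the pocket floor; x up the slope, y level (to the right seen from the robot), z out of the floor. Blocks go in along -z. Pocket: x -65 to 68 mm, y -109 to 109 mm. Side walls and lower sill 22 mm tall (the sill's inner face flares from 10 mm up), upper wall 26 mm.
- fixed_notch (a point): Mouth of the T-shaped notch in the cover block that is fixed at the bed's -y end (y -109 to -59 mm, with its own grip bar): bed (36, -59, 22) mm, on its +y side, at its top. Opening 23 mm wide and 7 mm long, then 41 mm wide, 26 mm deep in all. Takes the middle block's tab. Axes of the bed.
- mid_catch (a point): Sprung steel ball of the middle block, 22 mm across, its foremost point as it stands free: bed (60.5, -16, 14.5) mm, 7.5 mm out of the upper wall. It yields up the slope (1.8 N, plus 0.3 N per mm). The block's +x edge must be pressed past it, with 3 to 10 N along -z; until then that edge stands proud. Axes of the bed.
- end_catch (a point): The same for the end block's ball: bed (60.5, 66, 14.5) mm. A seated block is pushed up to 1.5 mm down the slope by its ball.
- mid_place (a point): Where the centre of the middle block's grip bar is when seated: bed (0, -16.25, 42) mm. Axes of the bed: a seated block's x, y, z point along them. Free play about 2 mm each way.
- end_place (a point): The same for the end block: bed (0, 66.25, 42) mm.
- mid_grip (a point): Centre of the grip bar of the middle block, 42 mm above the block's underside. The bar stands on the slab's middle: 22 mm wide (x), 64 mm long (y), 40 mm tall, its top 62 mm above the underside; pinch it across its 22 mm. Axes of the block, z out of its top.
- mid_block: Middle block, loose, plain pale wood, 0.25 kg: slab 127 mm (x) by 80 mm (y), 22 mm thick, origin at the centre of its underside, lying flat on the table at the start, grip bar up. It has a tab on its -y side and a notch in its +y side. Along its +x edge the outer 7 mm are only 9 mm thick: the ledge that the sprung ball catches.
- mid_tab (a point): Tip of the middle block's T-shaped tab, block (36, -66, 11) mm: neck 18 mm wide and 12 mm long, head 36 mm wide and 14 mm long, 22 mm thick. Axes of the block.
- mid_notch (a point): Mouth of the T-shaped notch in the middle block's +y side, block (-36, 40, 22) mm; the same size as the fixed block's notch. Takes the end block's tab. Axes of the block.
- end_grip (a point): Centre of the grip bar of the end block, 42 mm above its underside. The bar is as on the middle block. Axes of the block, z out of its top.
- end_block: End block, loose, as the middle block (same slab, bar, ledge along +x and weight) but with a tab on its -y side only; its +y side is plain. Origin at the centre of the slab's underside.
- end_tab (a point): Tip of the end block's T-shaped tab, block (-36, -66, 11) mm, the same size as the middle block's tab. Axes of the block.
- cane_cup: bamboo cup, open, 64 mm wide, 110 mm tall; a bystander; origin at the centre of its underside
- cane_cup_low: lower bamboo cup, open, 68 mm wide, 70 mm tall; a bystander; origin at the centre of its underside
- jar: small closed amber glass jar, 56 mm wide, 70 mm tall; a bystander; origin at the centre of its underside
Not all that is in view belongs to the job. Leave any red look-alike of the mid_block alone.

How it is judged:
At the end, for the whole second after the job is handed in: Both blocks lie seated in their own places, the right way round: within 5 mm along the slope and 6 mm along the bed of the nominal place, within 3 mm of flush in height, within 0.05 rad of the bed's slope and 0.08 rad in turn, released and at rest (x of mid_grip in the frame of mid_place between -0.005 and 0.005 m and y of mid_grip in the frame of mid_place between -0.006 and 0.006 m and z of mid_grip in the frame of mid_place between -0.003 and 0.003 m and angle between the z axis of mid_grip and the z axis of mid_place, either way round below 0.05 rad and angle between the x axis of mid_grip and the x axis of mid_place, either way round below 0.08 rad and x of end_grip in the frame of end_place between -0.005 and 0.005 m and y of end_grip in the frame of end_place between -0.006 and 0.006 m and z of end_grip in the frame of end_place between -0.003 and 0.003 m and angle between the z axis of end_grip and the z axis of end_place, either way round below 0.05 rad and angle between the x axis of end_grip and the x axis of end_place, either way round below 0.08 rad and linear speed of each of mid_block, end_block below 0.02 m/s); the robot touches nothing.
It fails at once if a bamboo cup or the jar is shifted more than 30 mm or knocked over (distance of any of cane_cup, cane_cup_low, jar from where it was at the start of the episode above 0.03 m or angle between any of cane_cup, cane_cup_low, jar's own z axis and vertical above 0.4 rad).
It also fails if it takes over 69 s, if anything falls off the work surface, if the arm or the gripper's body presses on something with over 40 N, if the wrist force passes 120 N, or if a joint passes its speed limit or range.

ROBOT

A 6-joint arm with a two-finger parallel gripper is mounted at the origin on the work surface. World frame = base frame: x ahead of the robot, y to its left, z up, the work surface at z = 0. Lengths are in m, angles in rad, forces in N, time in s.
With the tool pointing down it reaches from about 0.35 to 0.775 m from the base axis. Payload 5.5 kg.
Tool frame: the origin (TCP) lies at the very end of the fingers, on their centre line; the grasp point (between the pads) lies 19 mm behind it (env.grip_point_offset is the distance from the TCP to the grasp point, in m); z points along the fingers, y is the line along which they close (so a half turn about z gives the same grasp; the last joint's range is limited). The gripper opens to 85 mm and grips with 20 to 120 N. Pads are 22 mm wide; open, the fingers measure 114 mm over their backs; the gripper's body (76 mm by 85 mm) begins 54 mm behind the grasp point. The pads swing forward as they close: fully open they stand 13 mm farther back than shut.
Start: joints at [1.034, 0.313, 0.046, 1.304, 0, 1.431], TCP at [0.222, 0.53, 0.231] pointing down, gripper open.
Joint ranges: [-2.76, 2.76], [-0.86, 1.69], [-1.03, 1.26], [-2.2, 2.34], [-1.47, 1.5], [-3.14, 3.14]. Speed limits (rad/s): [2.57, 2.57, 3.14, 3.14, 3.14, 3.14].

INTERFACE

Orientations are given as a unit quaternion [w, x, y, z].
In Python, from workcell import sensors, imaging, workorder, env gives the robot as it stands.
- The arm moves only by the shell command python3 -m handwheel 'ROWS' [FORCE]. ROWS is JSON, a list of rows, each a list of 5 numbers: the shift along the tool's x, y, z in mm, then the turn about the tool's z in rad, then the opening, from 0 (shut) to 1 (fully open). A call has 1 to 8 rows; each row is the pose to reach, as a shift and turn from the pose commanded when the call began, along the tool's axes at that moment; what a row does not reach only later rows make up. A row lasts 1/10 s, in which the tool goes at most 50 mm and 8.59 degrees, less where a joint would pass 70% of its speed; a pose out of reach is approached as far as the arm can. A call with a gripper value outside its range is refused whole. The fingers move at their own pace and stop on an object; FORCE is the grip in N (left out, the last holds). Time passes only in rows, so rows that repeat a pose let the fingers close. It gives the time, the measured TCP pose, the force, the opening and the grip force at its end, in the units of the state.
- sensors.get_state(): the state, without advancing time (a new reading comes with each control period).
- imaging.read_camera(name): name is "scene" or "side" or "wrist"; returns a dict with "color" (400x640x3 uint8, blue, green, red), "z_map" (400x640 float32, m along the optical axis (not along the pixel's ray), 0 where there is no reading), "fx", "fy", "cx", "cy" (pixels), "xyz" and "rotation" of the camera in the world. Camera axes: x right, y down, z forward; pixel columns grow to the right and rows downward; lengths in m; the calibration is good to about 2 mm. The wrist camera is an equidistant fisheye: a pixel r from the principal point sees the ray r / f radians off the axis. A picture is of the moment at which its call begins.
- workorder.hand_in(): hands the job in; it is judged then, once.
The state is a dict: "clock": time; "joint_pos": joint angles; "qvel": joint speeds; "tau": joint torques, N m; "tcp_pos": TCP position; "orientation": TCP orientation; "wrist_force": force on the tool from outside, world axes, zero at the start; "ft_torque": the same for the moment, N m; "finger_gap": finger opening in m; "grip_force": force on a finger pad.
Only numpy, scipy, OpenCV 4.12 (cv2) and the standard library are available. Lean on these libraries where they do the work, as an engineer would, in place of code of your own. Each camera call takes 0.05 s, during which the arm holds its last target. There are 200 camera calls.

## Working session

There is one attempt and no reset: what is moved stays moved. The work goes in short steps, Python scripts to look and compute and a shell command to move; the robot and the scene stay as the last step left them, time stands still between calls to the robot, and variables do not carry over. Pictures are saved under pics/ and viewed, at most 10 in all, crops included, and the job is handed in when it is done.

```bash
mkdir -p pics; ls
python3 - <<'E'
from workcell import sensors, imaging, workorder, env
import cv2,numpy as np
s=sensors.get_state();print(s['clock'],s['tcp_pos'],s['orientation'],s['finger_gap'])
ims=[]
for n in("scene","side"):
    c=imaging.read_camera(n);np.savez(f'{n}.npz',**c);print(n,c['xyz'],c['rotation'],c['fx'],c['cx'],c['cy']);cv2.imwrite(f'pics/{n}0.png',c['color'])
print([a for a in dir(env) if a[0]!='_'])
E
```

```text
pics
0.0 [0.22198895 0.52986978 0.23039514] [-2.83358726e-04  1.97100462e-01  9.80382871e-01 -8.67776795e-04] 0.0854318436123588
scene [ 1.2699111  -0.30948764  1.23654114] [-0.25961708  0.80935051  0.50152706 -0.16131132] 454.51478189157183 315.1540889162735 200.51567318724366
side [ 0.03056181 -0.65931099  0.90112953] [-0.38513679  0.87047682 -0.28206367  0.11991595] 419.9712893766167 312.7513737808681 199.86320550250278
['MotionError', 'grip_point_offset']
```

View pics/scene0.png

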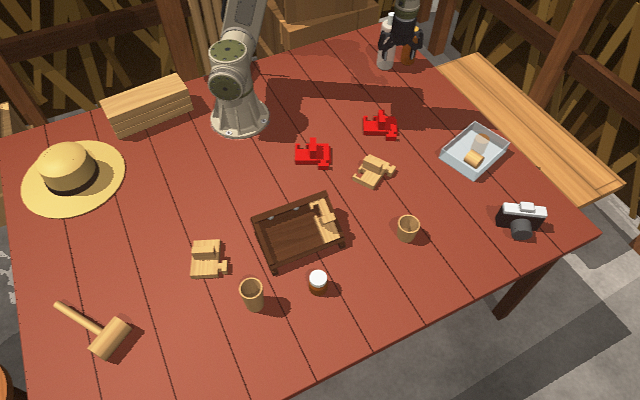

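View pics/side0.png

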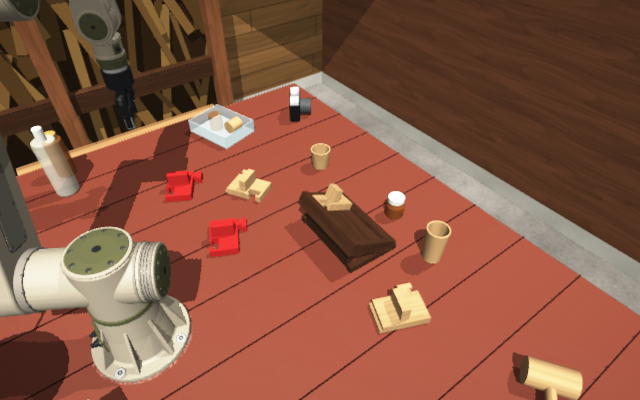

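Two pale candidates: scene (375,172) / side (249,186), and scene (208,258) / side (400,308). The red ones at scene (312,155) and (380,125) are look-alikes. I still have to tell the middle block from the end block by notch, so I'll enlarge both and unproject the depth.

```bash
cat > h.py <<'E'
import numpy as np,cv2
from scipy.spatial.transform import Rotation as R
def rot(q): q=np.asarray(q); return q if q.shape==(3,3) else R.from_quat(np.r_[q[1:],q[0]]).as_matrix()
def cloud(c):
    z=c['z_map'];v,u=np.mgrid[:z.shape[0],:z.shape[1]]
    p=np.dstack([(u-c['cx'])/c['fx']*z,(v-c['cy'])/c['fy']*z,z])
    return p@rot(c['rotation']).T+c['xyz']
def wr(T): return R.from_quat(np.r_[T[1:],T[0]])
E
python3 - <<'E'
from h import *
for n,boxes in(("scene",[(330,140,90,60),(175,225,90,60),(240,180,120,100)]),("side",[(215,155,75,50),(360,275,90,60),(285,170,125,105)])):
    c=dict(np.load(n+'.npz'));P=cloud(c);im=c['color']
    hsv=cv2.cvtColor(im,cv2.COLOR_BGR2HSV)
    cv2.imwrite(f'pics/{n}1.png',np.hstack([cv2.resize(im[y:y+h,x:x+w],(360,270),interpolation=2) for x,y,w,h in boxes[:2]]))
    print(n,'table z',np.median(P[330:340,150:200,2][c['z_map'][330:340,150:200]>0]) )
    for x,y,w,h in boxes:
        S=P[y:y+h,x:x+w].reshape(-1,3);H=hsv[y:y+h,x:x+w].reshape(-1,3)
        pale=(H[:,0]>11)&(H[:,0]<30)&(H[:,2]>90)
        for lo,hi in((.014,.032),(.05,.07)):
            m=pale&(S[:,2]>lo)&(S[:,2]<hi)
            if m.sum()>10:
                r=cv2.minAreaRect((S[m,:2]*1000).astype(np.float32));print((x,y),lo,m.sum(),np.round(r[0],1),np.round(r[1],1),round(r[2],1),'med z',np.median(S[m,2]).round(4))
E
python3 - <<'E'
import cv2,numpy as np
a=cv2.imread('pics/scene1.png');b=cv2.imread('pics/side1.png');cv2.imwrite('pics/both1.png',np.vstack([a,b]))
E
```

```text
scene table z 0.0018081027334434507
(330, 140) 0.014 486 [472.1 314.5] [107.4 126.6] 31.5 med z 0.0235
(330, 140) 0.05 143 [457.9 310.3] [65.1 27.6] 32.4 med z 0.0625
(175, 225) 0.014 804 [ 535.8 -302.3] [106.4 123.9] 66.9 med z 0.0237
(175, 225) 0.05 199 [ 557.5 -244.6] [213.8  25.4] 66.3 med z 0.063
(240, 180) 0.014 147 [611.2  63.8] [112.4 443.2] 21.4 med z 0.0278
(240, 180) 0.05 600 [623.7 -28.4] [223.1 211.6] 40.5 med z 0.0592
side table z 0.017011708295445405
(215, 155) 0.014 501 [469.7 313. ] [107.2 123.5] 29.7 med z 0.0216
(215, 155) 0.05 141 [458.1 311. ] [68.8 26.1] 30.0 med z 0.061
(360, 275) 0.014 1306 [ 535.9 -301.5] [107.9 122.2] 67.0 med z 0.0222
(360, 275) 0.05 282 [ 527.3 -311.5] [65.9 23.5] 66.8 med z 0.0618
(285, 170) 0.014 30 [683.5 -26.9] [138.3 134.1] 13.6 med z 0.0259
(285, 170) 0.05 177 [682.4   2.9] [ 67.3 240.7] 61.7 med z 0.0589
```

View pics/both1.png

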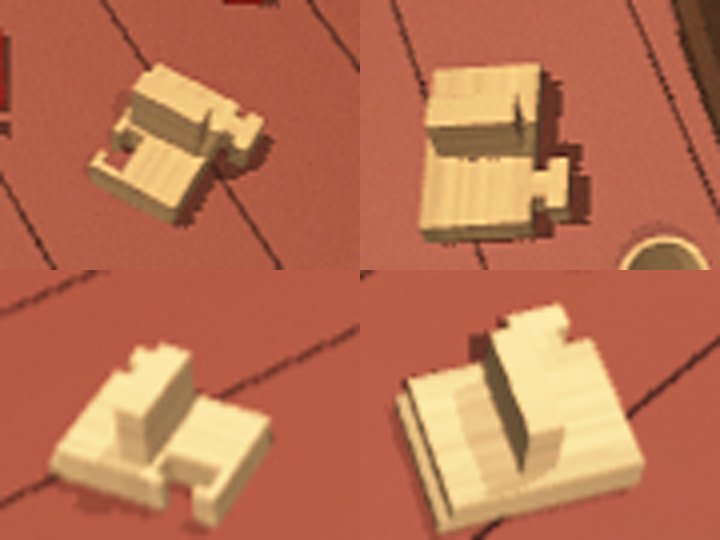

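The crops show that the block at scene (375,172) has both tab and notch, so it is the middle block. The one at scene (208,258) has only a tab, so it is the end block. Next, the axes of both blocks and the bed plane.

Run:
```python
from h import *
pts={}
for n,boxes in(("scene",[(330,140,90,60),(175,225,58,60),(240,180,120,100)]),("side",[(215,155,75,50),(360,275,90,60),(285,170,125,105)])):
    c=dict(np.load(n+'.npz'));P=cloud(c);im=c['color'];hsv=cv2.cvtColor(im,cv2.COLOR_BGR2HSV)
    for k,(x,y,w,h) in enumerate(boxes):
        S=P[y:y+h,x:x+w].reshape(-1,3);H=hsv[y:y+h,x:x+w].reshape(-1,3)
        pale=(H[:,0]>11)&(H[:,0]<30)&(H[:,2]>90)
        if k<2:
            m=pale&(S[:,2]>.057)&(S[:,2]<.068); T=S[m]; cen=np.median(T,0)
            T=T[np.linalg.norm(T[:,:2]-cen[:2],axis=1)<.045]
            r=cv2.minAreaRect((T[:,:2]*1000).astype(np.float32))
            d=np.linalg.svd(T[:,:2]-T[:,:2].mean(0),full_matrices=False)[2][0]; d*=np.sign(d[1])
            q=S[pale&(S[:,2]>.014)&(S[:,2]<.032)][:,:2]; q=q-r[0]/np.float64(1000) if 0 else q-np.array(r[0])/1000
            a=q@d; t=q[a>.05]   # tab pixels on +Y side
            print(n,k,'bar top c',np.round(r[0],1),np.round(r[1],1),'z',T[:,2].mean().round(4),'axis(+Y) deg',np.degrees(np.arctan2(d[1],d[0])).round(2),'tab along x_b(block) mm',(1000*np.median(t@np.array([-d[1],d[0]]))).round(1) , 'ext',np.round(1000*np.percentile(a,[1,99]),1))
        else:
            m=(~pale)&(S[:,2]>.02)&(S[:,2]<.2)&(H[:,2]<110)&((H[:,0]>5)); B=S[m]
            lo,hi=np.percentile(B[:,:2],[1,99],axis=0);print(n,'bed ext',lo,hi,len(B))
            best=None;g=np.random.default_rng(0)
            for _ in range(3000):
                a,b,cc=B[g.choice(len(B),3,False)];nn=np.cross(b-a,cc-a);L=np.linalg.norm(nn)
                if L<1e-5:continue
                nn=nn/L*np.sign(nn[2])
                if nn[2]<.8 or nn[2]>.97:continue
                i=abs((B-a)@nn)<.0025
                if best is None or i.sum()>best.sum():best=i
            Q=B[best];cen=Q.mean(0);nn=np.linalg.svd(Q-cen,full_matrices=False)[2][2];nn*=np.sign(nn[2])
            print('plane',nn,'slope',np.arccos(nn[2]),'downhill deg',np.degrees(np.arctan2(nn[1],nn[0])),'cen',cen,best.sum())
            F=S[(S[:,2]>.02)&(S[:,2]<.25)]; hgt=(F-cen)@nn
            bins=np.histogram(hgt*1000,np.arange(-10,80,3));print(list(zip(bins[1].astype(int),bins[0])))
```

```text
scene 0 bar top c [458.2 310.5] [64.  27.6] z 0.0631 axis(+Y) deg 28.36 tab along x_b(block) mm 35.3 ext [-38.8  63.4]
scene 1 bar top c [ 527.5 -313.1] [64.1 25.2] z 0.0632 axis(+Y) deg 65.76 tab along x_b(block) mm -35.8 ext [-38.4  66. ]
scene bed ext [ 0.52242977 -0.1530526 ] [0.6712861  0.09027311] 2559
plane [ 0.42949954 -0.00741839  0.90303661] slope 0.44400946323352875 downhill deg -0.9895235591694155 cen [ 0.57903384 -0.055957    0.05629084] 920
[(np.int64(-10), np.int64(29)), (np.int64(-7), np.int64(197)), (np.int64(-4), np.int64(703)), (np.int64(-1), np.int64(938)), (np.int64(2), np.int64(489)), (np.int64(5), np.int64(124)), (np.int64(8), np.int64(68)), (np.int64(11), np.int64(57)), (np.int64(14), np.int64(84)), (np.int64(17), np.int64(260)), (np.int64(20), np.int64(530)), (np.int64(23), np.int64(527)), (np.int64(26), np.int64(296)), (np.int64(29), np.int64(116)), (np.int64(32), np.int64(12)), (np.int64(35), np.int64(2)), (np.int64(38), np.int64(2)), (np.int64(41), np.int64(4)), (np.int64(44), np.int64(4)), (np.int64(47), np.int64(3)), (np.int64(50), np.int64(1)), (np.int6
[... 860 characters left out ...]
9)), (np.int64(8), np.int64(181)), (np.int64(11), np.int64(193)), (np.int64(14), np.int64(186)), (np.int64(17), np.int64(215)), (np.int64(20), np.int64(470)), (np.int64(23), np.int64(247)), (np.int64(26), np.int64(229)), (np.int64(29), np.int64(13)), (np.int64(32), np.int64(15)), (np.int64(35), np.int64(14)), (np.int64(38), np.int64(27)), (np.int64(41), np.int64(24)), (np.int64(44), np.int64(30)), (np.int64(47), np.int64(28)), (np.int64(50), np.int64(30)), (np.int64(53), np.int64(34)), (np.int64(56), np.int64(29)), (np.int64(59), np.int64(51)), (np.int64(62), np.int64(44)), (np.int64(65), np.int64(17)), (np.int64(68), np.int64(14)), (np.int64(71), np.int64(13)), (np.int64(74), np.int64(13))]
```

Run:
```python
from h import *
y=np.radians(-1.3);s=.45
zb=np.array([np.sin(s)*np.cos(y),np.sin(s)*np.sin(y),np.cos(s)]);yb=np.array([np.sin(y),-np.cos(y),0]);xb=np.cross(yb,zb)
ims=[]
for n,(x,yy,w,h),cen in(("scene",(240,180,120,100),[.57903,-.05596,.05629]),("side",(285,170,125,105),[.5927,-.0524,.0486])):
    c=dict(np.load(n+'.npz'));S=cloud(c)[yy:yy+h,x:x+w].reshape(-1,3);im=c['color'][yy:yy+h,x:x+w]
    H=cv2.cvtColor(im,cv2.COLOR_BGR2HSV).reshape(-1,3)
    b=(S-np.array([.59,-.03,0]))@np.array([xb,yb,zb]).T*1000
    f=((np.array(cen)-np.array([.59,-.03,0]))@zb)*1000;b[:,2]-=f
    pale=(H[:,0]>11)&(H[:,0]<30)&(H[:,2]>90)
    red=(H[:,2]>110)&~pale
    for nm,m in(("outer dark",~red&~pale&(b[:,2]>17)&(b[:,2]<31)&(abs(b[:,0])<110)),("bar",pale&(b[:,2]>55)&(b[:,2]<69)),("slab",pale&(b[:,2]>19)&(b[:,2]<26))):
        r=cv2.minAreaRect(b[m][:,:2].astype(np.float32));print(n,'floor n.p',f.round(1),nm,m.sum(),'xr',np.percentile(b[m][:,0],[1,5,50,95,99]).round(1),'yr',np.percentile(b[m][:,1],[1,5,50,95,99]).round(1),np.round(r[0],1),np.round(r[1],1),round(r[2],1),'z',np.median(b[m][:,2]).round(1))
    ims.append(cv2.resize(im,(400,340),interpolation=2))
cv2.imwrite('pics/bed.png',np.hstack(ims))
print(xb,yb,zb)
```

```text
scene floor n.p 46.2 outer dark 815 xr [-55.6 -53.7  29.9 106.7 108.9] yr [-122.2 -119.3   -6.1  119.1  122.4] [27.4 -0.8] [247.3 165.6] 89.4 z 23.3
scene floor n.p 46.2 bar 103 xr [10.9 11.5 21.8 31.7 32.5] yr [-106.  -104.6  -86.1  -67.3  -65.4] [-35.6 -25.5] [ 41.6 206.9] 43.3 z 62.6
scene floor n.p 46.2 slab 626 xr [-50.9 -39.   31.9 105.  110.2] yr [-118.4 -109.3  -77.8  117.5  121.3] [28.9  0.9] [242.6 163.7] 89.6 z 22.7
side floor n.p 45.2 outer dark 713 xr [-50.8 -48.7  93.7 109.3 109.9] yr [-118.7 -110.2   42.9  120.6  122.6] [28.9  0.6] [245.3 163.4] 89.5 z 22.7
side floor n.p 45.2 bar 104 xr [-141.2 -130.1   19.    32.7   34.3] yr [-105.1 -103.5  -72.4   36.9   39.3] [-86.1 -24. ] [ 95.  275.7] 72.0 z 62.0
side floor n.p 45.2 slab 245 xr [-50.6 -45.3  29.6  77.5  82.2] yr [-113.7 -110.7  -82.2  -59.9  -58.5] [ 16.3 -85.4] [148.8  63.5] 3.6 z 22.2
[-0.90021534  0.02042874  0.43496553] [-0.02268733 -0.99974261  0.        ] [ 0.43485358 -0.00986821  0.9004471 ]
```

View pics/bed.png

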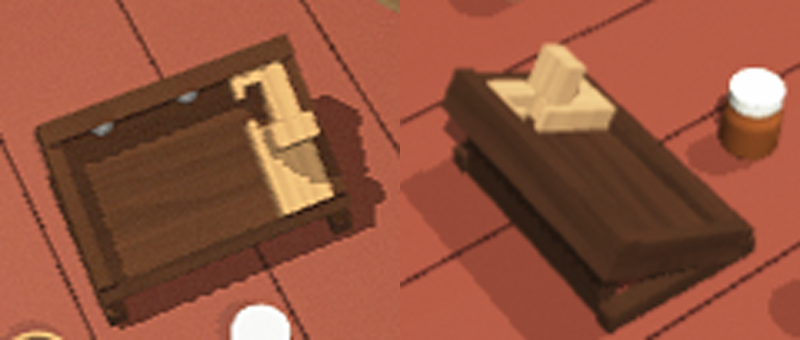

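Run:
```python
from h import *
y=np.radians(-1.3);s=.45
zb=np.array([np.sin(s)*np.cos(y),np.sin(s)*np.sin(y),np.cos(s)]);yb=np.array([np.sin(y),-np.cos(y),0]);xb=np.cross(yb,zb)
B=np.array([xb,yb,zb]).T;O=np.array([.59,-.03,0])+zb*.0457
gx,gy=np.meshgrid(np.arange(-70,115.5,.5),np.arange(-130,130.5,.5),indexing='ij')
out=[]
for n in("scene","side"):
    c=dict(np.load(n+'.npz'));Rm=rot(c['rotation'])
    def rect(z):
        P=O+np.dstack([gx,gy,gx*0+z])/1000@B.T; q=(P-c['xyz'])@Rm
        return cv2.remap(c['color'],(q[...,0]/q[...,2]*c['fx']+c['cx']).astype(np.float32),(q[...,1]/q[...,2]*c['fy']+c['cy']).astype(np.float32),1)
    I=rect(22);out.append(I[::-1])
    H=cv2.cvtColor(I,cv2.COLOR_BGR2HSV);g=I.mean(2)
    V=lambda z:rect(z)
    # profiles along x at y bands
    for lab,y0,y1 in(("mouth",-64,-60),("notch",-82,-70),("floor",20,40)):
        p=g[:,(gy[0]>=y0)&(gy[0]<=y1)].mean(1);d=np.diff(cv2.GaussianBlur(p.reshape(-1,1),(1,5),0).ravel())
        i=[k for k in range(1,len(d)-1) if abs(d[k])>1.2 and abs(d[k])>=abs(d[k-1]) and abs(d[k])>abs(d[k+1])]
        print(n,lab,[(float(gx[k,0]+.25),round(float(d[k]),1)) for k in i])
    J=rect(14.5);Hj=cv2.cvtColor(J,cv2.COLOR_BGR2HSV);m=((Hj[...,1]<70)&(Hj[...,2]>60)&(gx>60)&(gx<100)).astype(np.uint8)
    k,l,st,ce=cv2.connectedComponentsWithStats(m)
    for q in st[1:]:
        if q[4]>20: print(n,'ball y',-130+q[0]/2,-130+(q[0]+q[2])/2,'x',-70+q[1]/2,-70+(q[1]+q[3])/2)
cv2.imwrite('pics/rect.png',np.vstack(out)[:, :])
print(out[0].shape)
```

```text
scene mouth [(-46.25, -3.4), (-42.25, 20.7), (10.75, 1.3), (24.75, -1.3), (38.25, -2.6), (42.75, 3.2), (48.25, -10.5), (60.75, -1.6), (69.75, 17.2), (76.75, 1.9), (89.75, -9.8), (111.75, 5.6)]
scene notch [(-57.75, -1.4), (-46.75, -3.3), (-42.25, 19.5), (-10.75, -1.9), (-6.75, -1.6), (-2.25, -4.0), (1.75, 1.6), (5.75, -4.1), (10.75, -4.1), (16.25, 5.1), (34.25, 1.5), (38.75, -9.3), (44.75, -1.3), (78.75, 15.9), (89.75, -10.2), (111.75, 5.8)]
scene floor [(-56.75, -1.4), (-40.75, 2.5), (64.25, -2.6), (88.25, -2.3), (92.75, 4.4), (112.75, 6.4)]
scene ball y -26.5 -6.0 x 85.0 93.0
scene ball y 56.0 77.5 x 85.5 94.5
side mouth [(-56.25, -2.5), (-54.25, -2.4), (-43.75, 6.6), (71.25, 1.8), (84.25, -7.2)]
side notch [(-55.75, -2.5), (-44.25, 6.1), (83.75, -7.2)]
side floor [(-51.75, -2.6)]
(371, 521, 3)
```

View pics/rect.png

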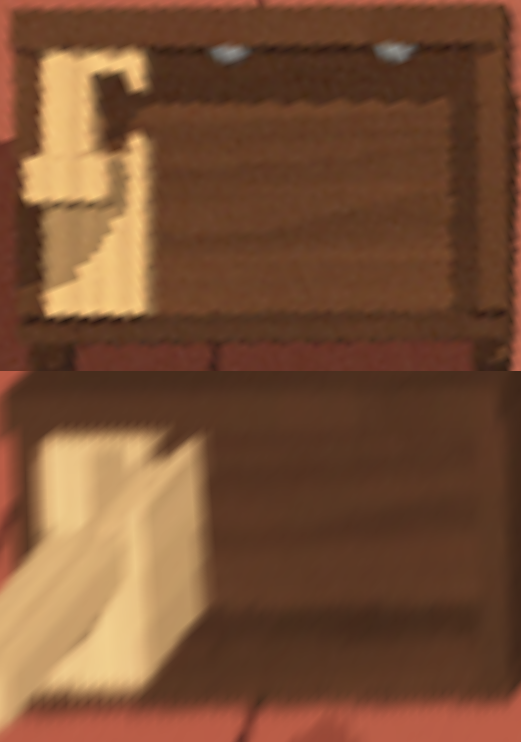

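The rectified bed view shows the notch (x 48–70, head 39–79 mm) and balls at y≈-16 and 67, x≈85. That puts the bed origin at about world (0.589, -0.030, 0.051), with yaw -1.3°. The fixed bar ends near y=-66.

Plan: pinch each bar end-to-end (64 mm), so that the block can pivot to the slope between the pads.

```bash
cat >> h.py <<'E'
from workcell import sensors,imaging
def row(p,yaw):
    "row (mm, rad) taking the tool to TCP p (m) with tool y at world angle yaw (deg), and now's yaw"
    s=sensors.get_state();A=wr(s['orientation']).as_matrix();now=np.degrees(np.arctan2(A[1,1],A[0,1]))
    d=A.T@(np.array(p)-s['tcp_pos'])*1000
    t=(now-yaw+90)%180-90
    print('t',round(s['clock'],2),'row',d.round(1),'turn',np.radians(t).round(3),'now',np.round(s['tcp_pos'],4),round(now,2))
y_=np.radians(-1.3);s_=.45
ZB=np.array([np.sin(s_)*np.cos(y_),np.sin(s_)*np.sin(y_),np.cos(s_)]);YB=np.array([np.sin(y_),-np.cos(y_),0]);XB=np.cross(YB,ZB)
BB=np.array([XB,YB,ZB]).T;BO=np.array([.5893,-.0303,.0511])
def bed(x,y,z): return BO+BB@np.array([x,y,z])/1000
E
python3 -c "
from h import *
row([.458,.311,.12],30)"
```

```text
t 0.1 row [-302.3 -110.5  110.6] turn 0.65 now [0.222  0.5299 0.2305] 67.26
```

```bash
python3 -m handwheel '[[-302,-110,100,0.65,1],[-302,-110,100,0.65,1],[-302,-110,100,0.65,1],[-302,-110,100,0.65,1],[-302,-110,100,0.65,1],[-302,-110,100,0.65,1],[-302,-110,100,0.65,1],[-302,-110,100,0.65,1]]' 30
python3 - <<'E'
from h import *
c=imaging.read_camera('wrist');cv2.imwrite('pics/w1.png',c['color'])
row([.458,.311,.025],30)
E
```

```text
clock: 0.9
tcp_pos: [0.4603, 0.3086, 0.1291]
orientation: [-0.0, 0.502, 0.865, -0.001]
wrist_force: [-0.3, -0.9, -0.6]
finger_gap: 0.0855
grip_force: 0.0
t 0.95 row [ 1.100e+00 -1.000e-01  1.049e+02] turn -0.004 now [0.4589 0.3102 0.1299] 29.78
```

View pics/w1.png

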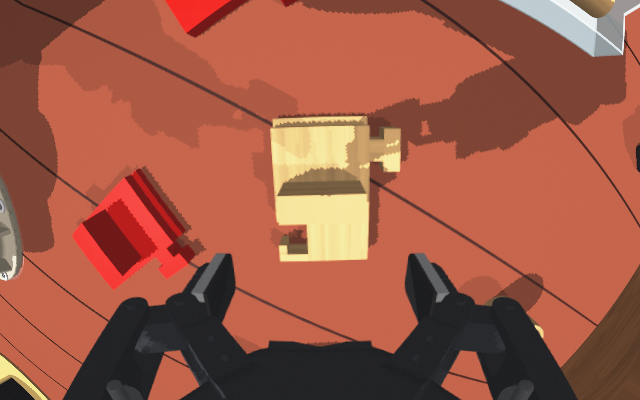

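The middle block sits square between the open fingers (bar at 277–368, 195–225), so I'll descend and grip.

```bash
python3 -m handwheel '[[1,0,40,0,1],[1,0,80,0,1],[1,0,105,0,1],[1,0,105,0,1],[1,0,105,0,0.6],[1,0,105,0,0.6],[1,0,105,0,0.6],[1,0,105,0,0.6]]' 40;  python3 -m handwheel '[[0,0,0,0,0.6],[0,0,0,0,0.6],[0,0,-40,0,0.6],[0,0,-90,0,0.6],[0,0,-140,0,0.6],[0,0,-140,0,0.6]]' 40
python3 - <<'E'
from h import *
c=imaging.read_camera('wrist');cv2.imwrite('pics/w2.png',c['color'][:, 100:540])
row(bed(-20,66.25,130)+[0,0,0],88.7)
E
```

```text
clock: 1.75
tcp_pos: [0.4589, 0.3142, 0.0283]
orientation: [0.001, 0.5, 0.866, 0.002]
wrist_force: [-0.6, 1.4, 7.0]
finger_gap: 0.0632
grip_force: 45.8
clock: 2.35
tcp_pos: [0.4618, 0.3149, 0.1742]
orientation: [0.004, 0.5, 0.866, 0.006]
wrist_force: [0.7, 0.6, -2.5]
finger_gap: 0.0633
grip_force: 47.2
t 2.4 row [-458.1  -31.5   11.3] turn -1.024 now [0.4604 0.3142 0.1706] 30.01
```

View pics/w2.png

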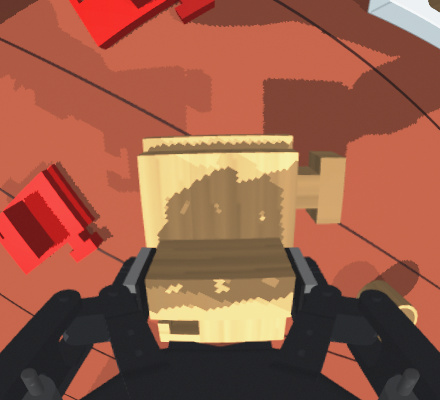

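Grip is good: gap 63 mm, and the view shows the bar between the pads with the tab to the right. Next I compute the path that rocks the block down to the slope in the open part of the pocket.

```bash
cat >> h.py <<'E'
HP,HT=50.,26.5   # pivot and TCP height above underside when held level
def tcp_for(e,y,th,lift=0):
    "TCP for a held block whose +x bottom edge is at bed x=e, z=lift, tilted th off the bed (-x end up)"
    return bed(e-63.5*np.cos(th)+HP*np.sin(th),y,lift+63.5*np.sin(th)+HP*np.cos(th))-np.array([0,0,(HP-HT)/1000])
E
python3 - <<'E'
from h import *
print(tcp_for(57,40,.45,50))
row(tcp_for(57,40,.45,50),88.7)
E
python3 -m handwheel '[[-20,0,-30,-0.15,0.6],[-60,0,-30,-0.3,0.6],[-100,0,-30,-0.45,0.6],[-150,0,-30,-0.6,0.6],[-200,0,-30,-0.75,0.6],[-250,0,-30,-0.9,0.6],[-300,0,-30,-1.024,0.6],[-340,0,-30,-1.024,0.6]]'; python3 -c "
from h import *
row(tcp_for(57,40,.45,50),88.7)"
```

```text
[ 0.62230657 -0.07105932  0.14741539]
t 2.4 row [-414.6  -52.7   23.1] turn -1.024 now [0.4604 0.3142 0.1706] 30.01
clock: 3.2
tcp_pos: [0.6274, 0.0169, 0.1941]
orientation: [-0.002, 0.01, 1.0, 0.0]
wrist_force: [0.2, -0.1, -2.8]
finger_gap: 0.0632
grip_force: 47.0
t 3.2 row [  3.2 -88.   46.7] turn 0.003 now [0.6274 0.0169 0.1941] 88.88
```

```bash
python3 -m handwheel '[[3,-45,10,0,0.6],[3,-88,20,0,0.6],[3,-88,47,0,0.6],[3,-88,47,0,0.6],[3,-88,47,0,0.6]]'
python3 - <<'E'
from h import *
for a in [(57,40,.45,10),(57,40,.45,1),(58.5,40,.35,0),(60,40,.25,0),(61,40,.15,0),(62,40,.08,0)]: row(tcp_for(*a),88.7)
for n in("scene","side"): c=imaging.read_camera(n);cv2.imwrite(f'pics/{n}2.png',c['color'][150:310,200:440]if n=="scene" else c['color'][120:280,260:500])
a=cv2.imread('pics/scene2.png');b=cv2.imread('pics/side2.png');cv2.imwrite('pics/b2.png',cv2.resize(np.hstack([a,b]),(800,267),interpolation=2))
E
```

```text
clock: 3.7
tcp_pos: [0.6213, -0.0687, 0.1475]
orientation: [-0.002, 0.011, 1.0, 0.001]
wrist_force: [-0.0, 0.3, -1.9]
finger_gap: 0.0633
grip_force: 46.9
t 3.7 row [16.1 -2.4 36.2] turn -0.0 now [ 0.6213 -0.0687  0.1475] 88.69
t 3.7 row [20.  -2.4 44.3] turn -0.0 now [ 0.6213 -0.0687  0.1475] 88.69
t 3.7 row [17.1 -2.4 51.1] turn -0.0 now [ 0.6213 -0.0687  0.1475] 88.69
t 3.7 row [14.4 -2.4 57.5] turn -0.0 now [ 0.6213 -0.0687  0.1475] 88.69
t 3.7 row [12.  -2.4 64.4] turn -0.0 now [ 0.6213 -0.0687  0.1475] 88.69
t 3.7 row [11.1 -2.4 69.3] turn -0.0 now [ 0.6213 -0.0687  0.1475] 88.69
```

View pics/b2.png

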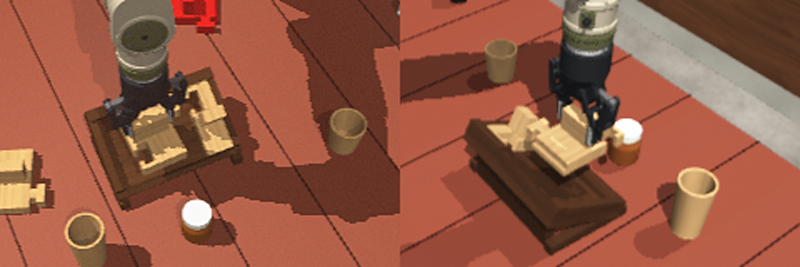

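The block hangs level over the bed with its tab toward the fixed block, clear of jar and cups. Next I rock it down.

```bash
python3 -m handwheel '[[16,-2,36,0,0.6],[19,-2,43,0,0.6],[19,-2,43,0,0.6]]'; python3 -m handwheel '[[-1,0,4,0,0.6],[-3,0,8,0,0.6],[-4,0,11,0,0.6],[-4,0,11,0,0.6]]'; python3 -c "
from h import *
row(tcp_for(61,40,.15,0),88.7)"
```

```text
clock: 4.1
tcp_pos: [0.6025, -0.0695, 0.1057]
orientation: [-0.001, 0.011, 1.0, 0.0]
wrist_force: [0.2, 0.7, -1.1]
finger_gap: 0.0637
grip_force: 46.9
clock: 4.5
tcp_pos: [0.6102, -0.0715, 0.0969]
orientation: [0.002, 0.011, 1.0, -0.001]
wrist_force: [2.8, -1.5, 3.9]
finger_gap: 0.0632
grip_force: 46.2
t 4.5 row [ 1.3  0.7 13.8] turn -0.0 now [ 0.6102 -0.0715  0.0969] 88.69
```

```bash
python3 -m handwheel '[[0,0,5,0,0.6],[1,0,9,0,0.6],[1,0,14,0,0.6],[1,0,14,0,0.6]]'
python3 - <<'E'
from h import *
row(tcp_for(62,40,.05,0),88.7)
c=imaging.read_camera('scene');P=cloud(c);b=(P-BO)@BB*1000
H=cv2.cvtColor(c['color'],cv2.COLOR_BGR2HSV);m=(H[...,0]>11)&(H[...,0]<30)&(H[...,2]>90)&(b[...,1]>8)&(b[...,1]<72)&(b[...,0]>-75)&(b[...,0]<80)&(b[...,2]>5)
q=b[m];from numpy.linalg import lstsq
lo=q[q[:,0]<-18];
A=np.c_[lo[:,0],np.ones(len(lo))];w=np.ones(len(lo),bool)
for _ in range(5):
    k=lstsq(A[w],lo[w,2],rcond=None)[0];w=abs(lo[:,2]-A@k)<3
print(len(lo),w.sum(),'slab top slope',k,'x min',np.percentile(lo[w,0],1))
cv2.imwrite('pics/s3.png',cv2.resize(c['color'][170:290,220:380],(800,600),interpolation=2))
E
```

```text
clock: 4.9
tcp_pos: [0.6156, -0.0725, 0.0864]
orientation: [0.009, 0.011, 1.0, -0.001]
wrist_force: [13.5, -1.2, 9.3]
finger_gap: 0.063
grip_force: 46.1
t 4.9 row [ 5.3  1.6 10.4] turn -0.0 now [ 0.6156 -0.0725  0.0864] 88.69
376 223 slab top slope [-0.24097988 38.22436514] x min -69.23592385674756
```

View pics/s3.png

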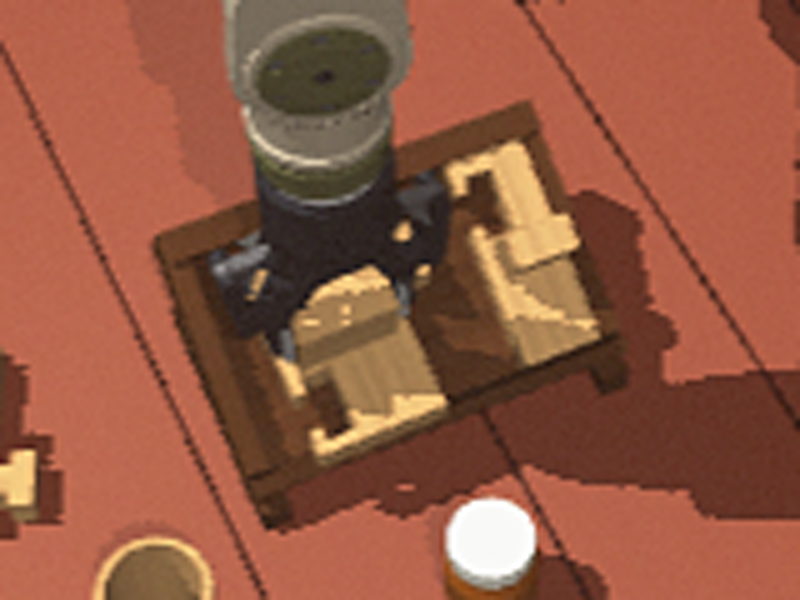

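Tilt is down from 0.45 to about 0.24, with the edge low at x≈52 and floor friction giving the 13 N. I'll continue up-slope and down.

```bash
python3 -m handwheel '[[4,0,2,0,0.6],[8,0,4,0,0.6],[10,0,7,0,0.6],[10,0,7,0,0.6]]';  python3 - <<'E'
from h import *
s=sensors.get_state()
row(tcp_for(61,40,.08,0),88.7)
c=imaging.read_camera('scene');P=cloud(c);b=(P-BO)@BB*1000
H=cv2.cvtColor(c['color'],cv2.COLOR_BGR2HSV);m=(H[...,0]>11)&(H[...,0]<30)&(H[...,2]>90)&(b[...,1]>8)&(b[...,1]<72)&(b[...,0]>-75)&(b[...,0]<80)&(b[...,2]>5)
q=b[m];lo=q[q[:,0]<-18];A=np.c_[lo[:,0],np.ones(len(lo))];w=np.ones(len(lo),bool)
for _ in range(8):
    k=np.linalg.lstsq(A[w],lo[w,2],rcond=None)[0];w=abs(lo[:,2]-A@k)<3
print(w.sum(),len(w),k,np.percentile(lo[w,0],1))
E
```

```text
clock: 5.35
tcp_pos: [0.615, -0.0729, 0.0849]
orientation: [0.019, 0.011, 1.0, -0.002]
wrist_force: [26.9, 1.6, 17.2]
finger_gap: 0.0634
grip_force: 46.9
t 5.35 row [4.6 2.1 6.9] turn 0.0 now [ 0.615  -0.0729  0.0849] 88.72
243 373 [-0.2659773  35.81128844] -69.67601278489475
```

The push jams because the edge friction points through the pivot. Instead I lift a little, shift up-slope to x≈62, then ease the grip so the block drops to the slope between the fingers, and regrip.

```bash
python3 -m handwheel '[[-6,0,-12,0,0.6],[-6,0,-20,0,0.6],[-6,0,-20,0,0.6]]'
python3 - <<'E'
from h import *
row(tcp_for(62,40,.25,3),88.7)
row(tcp_for(62,40,.25,0),88.7)
E
```

```text
clock: 5.7
tcp_pos: [0.6037, -0.0708, 0.0951]
orientation: [0.001, 0.011, 1.0, -0.0]
wrist_force: [3.2, -0.6, -4.3]
finger_gap: 0.0635
grip_force: 45.2
t 5.7 row [-2.4  0.2  1.4] turn 0.0 now [ 0.6037 -0.0708  0.0951] 88.7
t 5.7 row [-1.1  0.2  4.1] turn 0.0 now [ 0.6037 -0.0708  0.0951] 88.7
```

```bash
python3 -m handwheel '[[-1,0,3,0,0.6],[-1,0,3,0,0.8],[-1,0,3,0,0.85],[-1,0,3,0,0.85],[-1,0,3,0,0.85],[-1,0,3,0,0.85],[-1,0,3,0,0.85]]' 30
cat > tilt.py <<'E'
from h import *
import sys
y0,y1=float(sys.argv[1]),float(sys.argv[2])
c=imaging.read_camera('scene');P=cloud(c);b=(P-BO)@BB*1000
H=cv2.cvtColor(c['color'],cv2.COLOR_BGR2HSV);m=(H[...,0]>11)&(H[...,0]<30)&(H[...,2]>90)&(b[...,1]>y0)&(b[...,1]<y1)&(b[...,0]>-78)&(b[...,0]<90)&(b[...,2]>10)
q=b[m];
for nm,lo in(('low',q[q[:,0]<-18]),('high',q[(q[:,0]>18)&(q[:,2]<45)])):
    if len(lo)<10: print(nm,len(lo));continue
    A=np.c_[lo[:,0],np.ones(len(lo))];w=abs(lo[:,2]-np.median(lo[:,2]))<15
    for _ in range(8):
        k=np.linalg.lstsq(A[w],lo[w,2],rcond=None)[0];w=abs(lo[:,2]-A@k)<3
    print(nm,w.sum(),len(w),'slope,z0',k.round(3),'x',np.percentile(lo[w,0],[1,99]).round(1),'y',np.percentile(lo[w,1],[1,99]).round(1))
t=q[q[:,2]>57]
if len(t)>10: print('bar top',len(t),np.median(t,0).round(1),np.percentile(t,[3,97],axis=0).round(1).tolist())
cv2.imwrite('pics/t.png',cv2.resize(c['color'][170:290,220:380],(800,600),interpolation=2))
E
python3 tilt.py 0 80
```

```text
clock: 6.4
tcp_pos: [0.6038, -0.0708, 0.0914]
orientation: [0.0, 0.011, 1.0, 0.0]
wrist_force: [-0.8, -0.6, 0.3]
finger_gap: 0.0724
grip_force: 0.0
low 224 336 slope,z0 [-0.103 26.031] x [-62.7 -18.5] y [ 1.3 79.1]
high 98 133 slope,z0 [-0.048 26.667] x [18.5 84.2] y [ 0.7 74.4]
bar top 479 [ 71.1  46.  251.8] [[-6.5, 12.1, 62.8], [88.1, 74.5, 321.9]]
```

Run:
```python
from h import *
row(tcp_for(63,40,.07,0),88.7)
```

```text
t 6.45 row [-5.3  0.2 13.5] turn -0.0 now [ 0.6038 -0.0708  0.0914] 88.69
```

View pics/t.png

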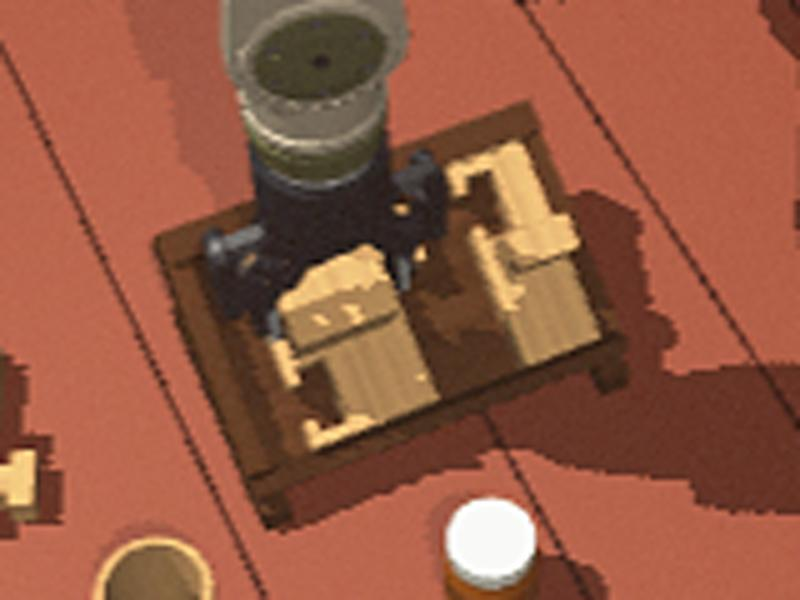

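I've now viewed 10 pictures, so from here I go by numbers. The block lies in the pocket tilted with the slope, so I regrip it.

```bash
python3 -m handwheel '[[-5,0,6,0,0.85],[-5,0,12,0,0.85],[-5,0,12,0,0.85],[-5,0,12,0,0.6],[-5,0,12,0,0.6],[-5,0,12,0,0.6],[-5,0,12,0,0.6]]' 60; python3 tilt.py 0 80
python3 - <<'E'
from h import *
p=sensors.get_state()['tcp_pos'];print(BB.T@(p-BO)*1000)
E
```

```text
clock: 7.15
tcp_pos: [0.6084, -0.0708, 0.079]
orientation: [-0.0, 0.011, 1.0, 0.0]
wrist_force: [-0.4, 0.3, -1.7]
finger_gap: 0.0629
grip_force: 66.0
low 219 332 slope,z0 [-0.055 27.976] x [-62.7 -18.6] y [ 1.5 79.4]
high 47 65 slope,z0 [ 0.    25.344] x [18.8 84.9] y [ 7.  78.9]
bar top 517 [ 63.3  45.1 244.1] [[-6.7, 10.8, 62.5], [86.6, 77.0, 331.6]]
[-5.90667861 40.03549314 33.8869711 ]
```

```bash
python3 -m handwheel '[[-6,0,-13,0,0.6],[-13,0,-27,0,0.6],[-20,0,-41,0,0.6],[-20,0,-41,0,0.6],[-21,30,-41,0,0.6],[-21,56,-41,0,0.6],[-21,56,-41,0,0.6],[-21,56,-41,0,0.6]]'; python3 tilt.py -60 25;python3 - <<'E'
from h import *
p=sensors.get_state()['tcp_pos'];print(BB.T@(p-BO)*1000)
row(p,88.7)
for n in("scene","side"):
    c=imaging.read_camera(n);np.savez(n+'h.npz',**c)
    P=cloud(c);b=(P-BO)@BB*1000;H=cv2.cvtColor(c['color'],cv2.COLOR_BGR2HSV)
    m=(H[...,0]>11)&(H[...,0]<30)&(H[...,2]>90)
    for lab,mm in(('slab',m&(b[...,2]>50)&(b[...,2]<82)&(b[...,1]<30)&(b[...,1]>-58)),('tab',m&(b[...,1]<-59)&(b[...,2]>50)&(b[...,2]<85)&(b[...,0]>12)&(b[...,0]<85))):
        q=b[mm];print(n,lab,len(q),np.percentile(q,[2,50,98],axis=0).round(1).tolist() if len(q) else '')
E
```

```text
clock: 8.0
tcp_pos: [0.6304, -0.0149, 0.1194]
orientation: [-0.001, 0.011, 1.0, -0.0]
wrist_force: [-0.0, -0.3, -3.3]
finger_gap: 0.0628
grip_force: 67.7
low 254 367 slope,z0 [-0.092 72.127] x [-63.9 -18.3] y [-54.7  23.1]
high 6
bar top 1075 [ -1.6 -14.9 109.1] [[-61.9, -51.8, 67.5], [84.9, 22.7, 362.6]]
[ -7.08483992 -15.73279613  79.43624658]
t 8.05 row [0. 0. 0.] turn 0.0 now [ 0.6306 -0.0155  0.1195] 88.71
scene slab 538 [[-191.3, -53.3, 57.2], [-37.2, -18.2, 74.8], [25.0, 26.2, 81.3]]
scene tab 4 [[36.0, -80.1, 68.8], [37.9, -77.8, 71.1], [41.6, -74.6, 71.4]]
side slab 727 [[-139.6, -53.1, 51.5], [21.7, 3.5, 67.9], [60.3, 25.5, 80.1]]
side tab 77 [[16.5, -81.6, 50.6], [41.7, -70.3, 67.7], [52.8, -61.1, 71.5]]
```

```bash
python3 -m handwheel '[[7,0,12,0,0.6],[14.5,0.5,26.5,0,0.6],[14.5,0.5,26.5,0,0.6],[17,0.5,31,0,0.6],[17,0.5,31,0,0.6]]'; python3 -m handwheel '[[2,0,4,0,0.6],[4,0,8,0,0.6],[4,0,8,0,0.6]]'
python3 - <<'E'
from h import *
p=sensors.get_state()['tcp_pos'];print(BB.T@(p-BO)*1000)
E
python3 tilt.py -58 25
```

```text
clock: 8.65
tcp_pos: [0.6147, -0.0151, 0.0895]
orientation: [0.001, 0.012, 1.0, -0.0]
wrist_force: [2.1, 0.0, -4.5]
finger_gap: 0.0632
grip_force: 67.6
clock: 8.95
tcp_pos: [0.6091, -0.0143, 0.0804]
orientation: [-0.001, 0.011, 1.0, 0.0]
wrist_force: [0.4, 0.4, -6.5]
finger_gap: 0.0628
grip_force: 67.4
[ -4.71092574 -16.41382146  34.81557032]
low 220 336 slope,z0 [-0.069 28.723] x [-61.8 -18.2] y [-54.6  23.5]
high 30 43 slope,z0 [ 0.033 24.562] x [19.9 85.7] y [-51.6  24.2]
bar top 512 [ 65.   -7.5 245.9] [[-5.5, -46.2, 63.9], [87.7, 21.2, 323.0]]
```

```bash
python3 -m handwheel '[[1,0,3,0,0.6],[2,0,6,0,0.6],[2,0,6,0,0.6]]' 25; python3 -m handwheel '[[0,0,0,0,0.8],[0,0,0,0,0.8],[0,0,0,0,0.8],[0,0,-5,0,0.8]]' 25
python3 - <<'E'
from h import *
p=sensors.get_state()['tcp_pos'];print(BB.T@(p-BO)*1000)
E
python3 tilt.py -58 25
```

```text
clock: 9.3
tcp_pos: [0.6103, -0.0142, 0.0773]
orientation: [0.003, 0.011, 1.0, 0.0]
wrist_force: [3.4, 1.3, 4.2]
finger_gap: 0.0632
grip_force: 68.6
clock: 9.7
tcp_pos: [0.6071, -0.0143, 0.0796]
orientation: [-0.001, 0.011, 1.0, 0.0]
wrist_force: [-0.3, 0.9, -1.0]
finger_gap: 0.0685
grip_force: 0.0
[ -3.35647332 -16.43128282  33.21772693]
low 229 324 slope,z0 [ 0.03  23.481] x [-69.5 -18.3] y [-54.8  23.8]
high 49 68 slope,z0 [1.500e-02 2.266e+01] x [18.2 86.5] y [-55.4  18. ]
bar top 498 [ 65.9  -6.9 243.2] [[-10.2, -47.7, 59.7], [87.4, 22.0, 324.4]]
```

```bash
python3 -m handwheel '[[0,0,-40,0,0.8],[0,0,-80,0,0.8],[0,0,-120,0,0.8],[40,0,-150,0,0.4],[80,0,-150,0,0],[110,0,-150,0,0],[110,0,-150,0,0]]' 25
cat > chk.py <<'E'
from h import *
import sys
y0,y1=float(sys.argv[1]),float(sys.argv[2])
s=sensors.get_state();p=s['tcp_pos'];print('tcp bed',(BB.T@(p-BO)*1000).round(1),p.round(4),'t',round(s['clock'],2),'gap',round(s['finger_gap'],4))
for n in("scene","side"):
    c=imaging.read_camera(n);np.savez(n+'c.npz',**c);P=cloud(c);b=(P-BO)@BB*1000;H=cv2.cvtColor(c['color'],cv2.COLOR_BGR2HSV)
    m=(H[...,0]>11)&(H[...,0]<30)&(H[...,2]>70)&(abs(b[...,0])<75)&(b[...,2]>10)&(b[...,2]<72)
    f=m&(b[...,1]<-66)&(b[...,1]>-105)&(b[...,2]<45); 
    k=m&(b[...,1]>y0)&(b[...,1]<y1)
    for nm,sel in(('fixed -x',f&(b[...,0]<-18)),('fixed +x',f&(b[...,0]>60)),('slab -x',k&(b[...,0]<-18)&(b[...,2]<45)),('slab +x',k&(b[...,0]>18)&(b[...,2]<45)),('bartop',k&(b[...,2]>57)),('tab',m&(b[...,0]>20)&(b[...,0]<52)&(b[...,1]<-68)&(b[...,1]>-82)&(b[...,2]<40))):
        q=b[sel]
        if len(q)<15: print(n,nm,len(q));continue
        A=np.c_[q[:,0],np.ones(len(q))];w=abs(q[:,2]-np.median(q[:,2]))<8
        for _ in range(6):
            kk=np.linalg.lstsq(A[w],q[w,2],rcond=None)[0];w=abs(q[:,2]-A@kk)<3
        print(n,nm,w.sum(),'z med',np.median(q[w,2]).round(1),'slope',kk[0].round(3),'x',np.percentile(q[w,0],[1,50,99]).round(1),'y',np.percentile(q[w,1],[1,50,99]).round(1))
E
python3 chk.py -54 22
```

```text
clock: 10.45
tcp_pos: [0.4944, -0.0113, 0.2311]
orientation: [-0.001, 0.011, 1.0, 0.0]
wrist_force: [-0.1, 0.3, 0.1]
finger_gap: 0.0099
grip_force: 0.0
tcp bed [164.1 -16.8 120.6] [ 0.4944 -0.0113  0.2311] t 10.45 gap 0.0099
scene fixed -x 133 z med 22.9 slope -0.013 x [-73.3 -43.6 -19.5] y [-104.5  -85.1  -66.7]
scene fixed +x 32 z med 24.3 slope 0.276 x [60.3 66.  74.8] y [-103.7  -86.   -69.2]
scene slab -x 215 z med 22.3 slope -0.047 x [-73.8 -44.  -18.8] y [-52.8 -21.6  20.1]
scene slab +x 238 z med 22.8 slope 0.012 x [18.7 37.6 68.7] y [-53.3 -13.9  20.9]
scene bartop 121 z med 61.9 slope -0.037 x [-12.   -1.6   9.6] y [-47.1 -16.4  16.2]
scene tab 32 z med 23.5 slope -0.084 x [21.7 35.5 51.7] y [-81.2 -74.  -68.2]
side fixed -x 6
side fixed +x 8
side slab -x 49 z med 20.7 slope -0.107 x [-72.5 -59.6 -20.3] y [-21.7   2.1  21.6]
side slab +x 183 z med 21.8 slope 0.05 x [18.8 40.6 71. ] y [-52.5 -14.8  21.2]
side bartop 98 z med 61.5 slope -0.033 x [-15.2   0.7  10.8] y [-46.3 -13.8  16.4]
side tab 24 z med 22.3 slope -0.013 x [21.4 38.  50.2] y [-81.8 -74.9 -69. ]
```

The middle block reads flush: slab z 22.3–22.8, fixed block 22.9, bar centre (-1, -15.5). I'll press its +x side anyway to make sure of the click.

Run:
```python
from h import *
row(bed(44,-16,22)+[0,0,.03],88.7);row(bed(44,-16,22),88.7)
```

```text
t 10.55 row [-61.3  -0.3 111.1] turn -0.0 now [ 0.4981 -0.0119  0.231 ] 88.68
t 10.55 row [-61.3  -0.3 141.1] turn -0.0 now [ 0.4981 -0.0119  0.231 ] 88.68
```

```bash
python3 -m handwheel '[[-40,0,30,0,0],[-61,0,70,0,0],[-61,0,110,0,0],[-61,0,130,0,0],[-61,0,130,0,0],[-61,0,138,0,0],[-61,0,138,0,0]]' 25; python3 -m handwheel '[[0,0,3,0,0],[0,0,6,0,0],[0,0,6,0,0]]'
```

```text
clock: 11.25
tcp_pos: [0.5611, -0.0136, 0.0936]
orientation: [0.002, 0.011, 1.0, -0.0]
wrist_force: [-1.0, 0.5, -0.4]
finger_gap: -0.0001
grip_force: 0.0
clock: 11.55
tcp_pos: [0.5635, -0.0138, 0.0915]
orientation: [0.005, 0.011, 1.0, -0.001]
wrist_force: [-0.9, 0.4, 18.3]
finger_gap: 0.0001
grip_force: 7.8
```

```bash
python3 -m handwheel '[[0,0,2,0,0],[0,0,2,0,0]]'; python3 -m handwheel '[[0,0,2,0,0],[0,0,2,0,0]]'; python3 -c "
from h import *
row(bed(44,-16,22),88.7)"
```

```text
clock: 11.75
tcp_pos: [0.5646, -0.0139, 0.0909]
orientation: [0.007, 0.011, 1.0, -0.001]
wrist_force: [-1.5, 0.5, 24.5]
finger_gap: -0.0002
grip_force: 10.5
clock: 11.95
tcp_pos: [0.5659, -0.0141, 0.0901]
orientation: [0.008, 0.011, 1.0, -0.001]
wrist_force: [-1.2, 1.1, 29.6]
finger_gap: 0.0002
grip_force: 12.9
t 11.95 row [ 6.3  0.3 -0. ] turn 0.0 now [ 0.5659 -0.0141  0.0901] 88.71
```

The contact bottomed out stiffly at 30 N, so the middle block is seated. Now lift and go to the end block.

```bash
python3 -m handwheel '[[0,0,-40,0,0],[0,0,-80,0,0.5],[0,0,-120,0,1],[0,0,-120,0,1]]' 40; python3 chk.py -54 22 | grep -v fixed
python3 - <<'E'
from h import *
row([.5275,-.312,.13],66.1);row([.5275,-.312,.025],66.1)
c=dict(np.load('scenec.npz'));P=cloud(c)
for u,v in((252,285),(408,222),(318,275)): print(u,v,P[v,u].round(3))
E
```

```text
clock: 12.35
tcp_pos: [0.5632, -0.0139, 0.2099]
orientation: [0.007, 0.011, 1.0, -0.001]
wrist_force: [0.3, -0.5, 1.3]
finger_gap: 0.0432
grip_force: 0.0
tcp bed [ 92.9 -15.8 131.5] [ 0.5632 -0.0139  0.2099] t 12.35 gap 0.0432
scene slab -x 226 z med 22.6 slope 0.02 x [-73.8 -43.9 -18.5] y [-53.4 -24.2  20.6]
scene slab +x 215 z med 22.1 slope 0.02 x [19.3 37.4 71.9] y [-52.5 -14.2  21. ]
scene bartop 123 z med 62.3 slope 0.076 x [-11.8  -1.7   9.2] y [-46.6 -16.3  16.4]
scene tab 35 z med 21.6 slope 0.045 x [21.5 36.2 51.5] y [-81.9 -76.2 -69.2]
side slab -x 52 z med 21.0 slope 0.002 x [-71.6 -59.9 -18.7] y [-21.1   1.9  21.5]
side slab +x 177 z med 21.6 slope 0.012 x [18.7 39.3 68.1] y [-53.3 -15.1  21. ]
side bartop 96 z med 61.4 slope -0.043 x [-15.1   0.6  11.3] y [-45.3 -13.1  16.8]
side tab 27 z med 21.9 slope 0.004 x [20.4 35.7 50.3] y [-81.5 -75.4 -68.4]
t 12.45 row [  26.6 -299.1   74.6] turn 0.394 now [ 0.5606 -0.0135  0.2045] 88.69
t 12.45 row [  27.2 -299.1  179.6] turn 0.394 now [ 0.5606 -0.0135  0.2045] 88.69
252 285 [ 0.706 -0.225  0.076]
408 222 [0.706 0.294 0.04 ]
318 275 [ 0.756 -0.046  0.068]
```

```bash
python3 -m handwheel '[[27,-45,0,0.1,1],[27,-95,0,0.2,1],[27,-145,0,0.3,1],[27,-195,0,0.39,1],[27,-245,30,0.39,1],[27,-292,60,0.39,1],[27,-299,75,0.39,1],[27,-299,75,0.39,1]]' 40
python3 - <<'E'
from h import *
row([.5275,-.312,.025],66.1)
c=imaging.read_camera('wrist');P=c['color'];H=cv2.cvtColor(P,cv2.COLOR_BGR2HSV)
# equidistant fisheye -> table point cloud using z_map, bar top
z=c['z_map'];v,u=np.mgrid[:400,:640];X=u-c['cx'];Y=v-c['cy'];r=np.hypot(X,Y)+1e-9;th=r/c['fx']
k=np.tan(th)*z/r;W=np.dstack([X*k,Y*k,z])@rot(c['rotation']).T+c['xyz']
m=(H[...,0]>11)&(H[...,0]<30)&(H[...,2]>90)&(z>0)&(W[...,2]>.055)&(W[...,2]<.068)&(np.hypot(W[...,0]-.5275,W[...,1]+.312)<.06)
T=W[m];rr=cv2.minAreaRect((T[:,:2]*1000).astype(np.float32));print(m.sum(),rr,T[:,2].mean())
E
```

```text
clock: 13.25
tcp_pos: [0.5223, -0.3128, 0.1217]
orientation: [-0.004, 0.207, 0.978, 0.002]
wrist_force: [-0.4, 1.6, -0.9]
finger_gap: 0.0856
grip_force: 0.0
t 13.25 row [-5.2  2.7 96.7] turn 0.0 now [ 0.5223 -0.3128  0.1217] 66.1
2914 ((527.3082885742188, -312.229248046875), (64.5308837890625, 23.708972930908203), 66.41799926757812) 0.06088310813421065
```

```bash
python3 -m handwheel '[[0,0,0,0,1],[0,0,20,0,1],[0,0,20,0,1]]'; python3 -c "
from h import *
row([.5273,-.3122,.026],66.4)"
```

```text
clock: 13.6
tcp_pos: [0.525, -0.3095, 0.1066]
orientation: [-0.001, 0.204, 0.979, 0.001]
wrist_force: [-0.1, -0.7, -0.9]
finger_gap: 0.0854
grip_force: 0.0
t 13.6 row [-3.4 -1.6 80.6] turn 0.001 now [ 0.525  -0.3095  0.1066] 66.46
```

```bash
python3 -m handwheel '[[-3,-1.5,40,0,1],[-3,-1.5,80,0,1],[-3,-1.5,80,0,1],[-3,-1.5,80,0,0.6],[-3,-1.5,80,0,0.6],[-3,-1.5,80,0,0.6],[-3,-1.5,80,0,0.6],[-3,-1.5,80,0,0.6]]' 40;  python3 -m handwheel '[[0,0,0,0,0.6],[0,0,-40,0,0.6],[0,0,-90,0,0.6],[0,0,-140,0,0.6],[0,0,-180,0,0.6],[0,0,-180,0,0.6]]' 40
python3 - <<'E'
from h import *
row(tcp_for(59,73,.45,60),88.7)
E
```

```text
clock: 14.4
tcp_pos: [0.5292, -0.315, 0.0301]
orientation: [0.002, 0.205, 0.979, -0.001]
wrist_force: [0.7, 1.9, 7.1]
finger_gap: 0.0633
grip_force: 47.1
clock: 15.0
tcp_pos: [0.5303, -0.3165, 0.2155]
orientation: [0.006, 0.205, 0.979, -0.003]
wrist_force: [0.6, -1.1, -2.4]
finger_gap: 0.0635
grip_force: 46.2
t 15.0 row [  0.  232.4  57.4] turn -0.39 now [ 0.5303 -0.3165  0.2155] 66.34
```

```bash
python3 -m handwheel '[[0,45,0,-0.13,0.6],[0,95,0,-0.26,0.6],[0,145,0,-0.39,0.6],[0,190,0,-0.39,0.6],[0,225,0,-0.39,0.6],[0,225,0,-0.39,0.6],[0,225,0,-0.39,0.6]]' 40
python3 - <<'E'
from h import *
row(tcp_for(56,67,.45,50),88.7);row(tcp_for(56,67,.45,20),88.7)
E
```

```text
clock: 15.7
tcp_pos: [0.6175, -0.1071, 0.2066]
orientation: [-0.001, 0.01, 1.0, -0.0]
wrist_force: [-0.0, -0.2, -3.1]
finger_gap: 0.0634
grip_force: 46.2
t 15.7 row [-5.   9.2 59.6] turn 0.002 now [ 0.6175 -0.1071  0.2066] 88.81
t 15.7 row [ 8.   9.2 86.6] turn 0.002 now [ 0.6175 -0.1071  0.2066] 88.81
```

```bash
python3 -m handwheel '[[-5,9,30,0,0.6],[-5,9,58,0,0.6],[-5,9,58,0,0.6],[-5,9,58,0,0.6]]' 40
python3 - <<'E'
from h import *
p=sensors.get_state()['tcp_pos'];print(BB.T@(p-BO)*1000)
for a in((56,67,.45,20),(56,67,.45,2),(62,67,.45,2)): row(tcp_for(*a),88.7)
for n in("scene","side"):
    c=imaging.read_camera(n);P=cloud(c);b=(P-BO)@BB*1000;H=cv2.cvtColor(c['color'],cv2.COLOR_BGR2HSV)
    m=(H[...,0]>11)&(H[...,0]<30)&(H[...,2]>80)&(b[...,1]>-8)&(b[...,1]<125)&(P[...,2]>.105)&(P[...,2]<.2)
    q=P[m];print(n,len(q),np.percentile(q,[1,50,99],axis=0).round(4).tolist())
    # slab top
    t=q[(q[:,0]>.635)&(q[:,2]<.15)];bt=(t-BO)@BB*1000;print(' outer slab y',np.percentile(bt[:,1],[1,5,50,95,99]).round(1),'z',np.median(t[:,2]).round(4),'xmax',np.percentile(t[:,0],99).round(4))
E
```

```text
clock: 16.1
tcp_pos: [0.622, -0.1003, 0.1491]
orientation: [-0.001, 0.012, 1.0, 0.0]
wrist_force: [-0.2, 0.0, -0.9]
finger_gap: 0.0631
grip_force: 46.0
[ 11.75709398  69.22284507 103.11194441]
t 16.1 row [12.4  2.2 29.1] turn -0.002 now [ 0.622  -0.1003  0.1491] 88.59
t 16.1 row [20.2  2.2 45.3] turn -0.002 now [ 0.622  -0.1003  0.1491] 88.59
t 16.1 row [25.6  2.2 42.7] turn -0.002 now [ 0.622  -0.1003  0.1491] 88.59
scene 1503 [[0.0016, -0.1416, 0.1064], [0.6312, -0.0815, 0.1432], [0.6836, -0.0153, 0.1967]]
 outer slab y [  4.8  10.1  61.9 107.2 109.9] z 0.1416 xmax 0.684
side 1919 [[-0.0557, -0.1412, 0.1059], [0.5766, -0.0916, 0.1411], [0.6805, -0.0311, 0.1947]]
 outer slab y [  8.2  15.7 104.9 109.6 110.4] z 0.141 xmax 0.6839
```

```bash
python3 -m handwheel '[[4,2.5,14,0,0.6],[12,2.5,28,0,0.6],[19,2.5,41,0,0.6],[19,2.5,41,0,0.6]]' 40
python3 - <<'E'
from h import *
import h; h.HT=29.
p=sensors.get_state()['tcp_pos'];print(BB.T@(p-BO)*1000)
for a in((56,66.5,.45,2),(61,66.5,.45,2)): row(tcp_for(*a),88.7)
E
```

```text
clock: 16.6
tcp_pos: [0.6067, -0.0977, 0.1101]
orientation: [0.004, 0.012, 1.0, -0.001]
wrist_force: [4.4, -1.6, -3.0]
finger_gap: 0.0633
grip_force: 46.5
[ 8.61148665 67.01893583 61.37509242]
t 16.6 row [5.  0.5 3.8] turn -0.002 now [ 0.6067 -0.0977  0.1101] 88.6
t 16.6 row [9.5 0.5 1.6] turn -0.002 now [ 0.6067 -0.0977  0.1101] 88.6
```

```bash
python3 -m handwheel '[[0,0,0,0,0.6],[0,0,0,0,0.6],[0,0,0,0,0.6]]' 40
python3 - <<'E'
from h import *
import h; h.HT=29.
for a in((56,66.5,.45,2),(61,66.5,.45,2)): row(tcp_for(*a),88.7)
for n in("scene","side"):
    c=imaging.read_camera(n);P=cloud(c);b=(P-BO)@BB*1000;H=cv2.cvtColor(c['color'],cv2.COLOR_BGR2HSV)
    m=(H[...,0]>11)&(H[...,0]<30)&(H[...,2]>80)&(b[...,1]>30)&(b[...,1]<125)&(abs(b[...,0])<100)&(b[...,2]<130)&(b[...,2]>15)
    for lab,mm in(('-x',m&(b[...,0]<-15)),('+x',m&(b[...,0]>30))):
        q=b[mm]
        if len(q)<15: print(n,lab,len(q));continue
        A=np.c_[q[:,0],np.ones(len(q))];w=abs(q[:,2]-np.median(q[:,2]))<15
        for _ in range(6):
            k=np.linalg.lstsq(A[w],q[w,2],rcond=None)[0];w=abs(q[:,2]-A@k)<3
        print(n,lab,w.sum(),k.round(3),'x',np.percentile(q[w,0],[1,99]).round(1),'y',np.percentile(q[w,1],[1,50,99]).round(1))
E
```

```text
clock: 16.9
tcp_pos: [0.6066, -0.0976, 0.1104]
orientation: [0.003, 0.012, 1.0, -0.001]
wrist_force: [6.5, -1.2, -3.1]
finger_gap: 0.0632
grip_force: 46.5
t 16.9 row [4.9 0.4 4.1] turn -0.001 now [ 0.6066 -0.0976  0.1104] 88.63
t 16.9 row [9.4 0.4 1.9] turn -0.001 now [ 0.6066 -0.0976  0.1104] 88.63
scene -x 202 [-0.316 65.536] x [-52.6 -16.4] y [ 30.4  69.8 107.4]
scene +x 25 [ -0.424 101.325] x [30.1 35.5] y [38.9 58.5 82.2]
side -x 56 [-0.339 61.376] x [-51.1 -15.4] y [ 71.5  98.3 107.5]
side +x 240 [-0.54  57.644] x [30.2 60.8] y [ 31.3  70.6 107.5]
```

```bash
python3 -m handwheel '[[-2,0.5,3,0,0.6],[-2,0.5,6,0,0.6],[-2,0.5,6,0,0.6],[-1,0.5,7,0,0.6],[-1,0.5,7,0,0.6]]' 40
python3 - <<'E'
from h import *
import h; h.HT=29.
for a in((56,66.5,.45,1),(59,66.5,.45,1)): row(tcp_for(*a),88.7)
E
```

```text
clock: 17.5
tcp_pos: [0.6065, -0.0958, 0.103]
orientation: [0.002, 0.011, 1.0, -0.0]
wrist_force: [3.0, 0.2, 6.4]
finger_gap: 0.0631
grip_force: 47.7
t 17.5 row [ 5.2 -1.4 -2.3] turn 0.0 now [ 0.6065 -0.0958  0.103 ] 88.71
t 17.5 row [ 7.9 -1.4 -3.7] turn 0.0 now [ 0.6065 -0.0958  0.103 ] 88.71
```

```bash
python3 -m handwheel '[[2,-1,-3,0,0.6],[5,-1,-4,0,0.6],[8,-1,-5,0,0.6],[8,-1,-4,0,0.6],[8,-1,-4,0,0.6]]' 40
python3 - <<'E'
from h import *
import h; h.HT=29.
for a in((56,66.5,.45,1),(59,66.5,.45,1)): row(tcp_for(*a),88.7)
E
```

```text
clock: 18.0
tcp_pos: [0.6008, -0.0976, 0.1066]
orientation: [0.004, 0.012, 1.0, -0.001]
wrist_force: [9.9, -0.6, -1.9]
finger_gap: 0.0632
grip_force: 46.7
t 18.0 row [-0.5  0.6  1.2] turn -0.002 now [ 0.6008 -0.0976  0.1066] 88.6
t 18.0 row [ 2.2  0.6 -0.1] turn -0.002 now [ 0.6008 -0.0976  0.1066] 88.6
```

```bash
python3 -m handwheel '[[0,0,0,0,0.78],[0,0,0,0,0.79],[0,0,0,0,0.8],[0,0,0,0,0.8],[0,0,0,0,0.8],[0,0,0,0,0.8]]' 40; python3 chk.py 28 106 | grep -v fixed
```

```text
clock: 18.6
tcp_pos: [0.5968, -0.0965, 0.1052]
orientation: [-0.0, 0.011, 1.0, 0.0]
wrist_force: [-0.4, -0.1, -0.1]
finger_gap: 0.0686
grip_force: 0.0
tcp bed [15.4 66.  52.6] [ 0.5968 -0.0965  0.1052] t 18.6 gap 0.0686
scene slab -x 266 z med 41.1 slope -0.115 x [-65.6 -39.5 -18.6] y [ 29.4  68.2 104.7]
scene slab +x 153 z med 28.2 slope -0.192 x [18.4 32.8 50.9] y [28.9 57.5 91.2]
scene bartop 58 z med 70.6 slope 0.1 x [-10.5   4.   15.4] y [ 33.8  76.8 100.5]
scene tab 28 z med 22.5 slope -0.021 x [20.6 34.5 50.5] y [-81.6 -74.2 -68.2]
side slab -x 97 z med 40.6 slope -0.187 x [-67.8 -48.3 -20.2] y [ 72.3  92.8 105.1]
side slab +x 226 z med 26.2 slope -0.218 x [18.5 36.5 52.8] y [ 29.   67.4 105. ]
side bartop 31 z med 65.1 slope 0.109 x [-6.4 11.6 34.8] y [ 30.9  61.8 103.9]
side tab 25 z med 22.2 slope 0.007 x [21.3 37.  50.1] y [-81.8 -74.8 -68.7]
```

Run:
```python
from h import *
import h; h.HT=29.
for a in((54.5,66.3,.19,0),(62,66.3,.19,3),(62.5,66.3,.0,4)): row(tcp_for(*a),88.7)
```

```text
t 18.7 row [-16.   -0.3  19.5] turn -0.0 now [ 0.5969 -0.0965  0.1053] 88.7
t 18.7 row [-10.6  -0.3  13.5] turn -0.0 now [ 0.5969 -0.0965  0.1053] 88.7
t 18.7 row [-15.3  -0.3  27. ] turn -0.0 now [ 0.5969 -0.0965  0.1053] 88.7
```

```bash
python3 -m handwheel '[[-15,0,8,0,0.8],[-15,0,17,0,0.8],[-15,0,17,0,0.8],[-15,0,17,0,0.6],[-15,0,17,0,0.6],[-15,0,17,0,0.6],[-15,0,17,0,0.6]]' 40;  python3 -m handwheel '[[2,0,-4,0,0.6],[6,0,-6,0,0.6],[9,0,-7,0,0.6],[9,0,-7,0,0.6],[9,0,-7,0,0.6]]' 40; python3 chk.py 28 106 | grep -v fixed
```

```text
clock: 19.4
tcp_pos: [0.6114, -0.0972, 0.088]
orientation: [-0.001, 0.011, 1.0, -0.0]
wrist_force: [-0.7, -3.1, -4.6]
finger_gap: 0.0633
grip_force: 44.3
clock: 19.9
tcp_pos: [0.6036, -0.0967, 0.0959]
orientation: [0.001, 0.011, 1.0, 0.0]
wrist_force: [3.2, -1.9, -2.7]
finger_gap: 0.0633
grip_force: 44.8
tcp bed [ 5.3 66.1 47.2] [ 0.6036 -0.0967  0.0959] t 19.9 gap 0.0633
scene slab -x 74 z med 43.3 slope 0.011 x [-59.4 -30.1 -18.4] y [ 31.6  82.6 105.6]
scene slab +x 43 z med 31.7 slope -0.267 x [29.5 35.3 59.4] y [ 32.1  55.7 104. ]
scene bartop 25 z med 65.0 slope 0.127 x [-56.2   0.9   5.2] y [ 28.8  55.4 103.2]
scene tab 34 z med 22.6 slope -0.038 x [20.7 35.2 49.3] y [-81.4 -75.3 -68.5]
side slab -x 23 z med 43.1 slope 0.198 x [-55.  -26.5 -19.2] y [ 88.7 101.9 105.9]
side slab +x 310 z med 30.2 slope -0.209 x [18.9 42.8 70.7] y [ 28.8  68.2 103.4]
side bartop 44 z med 64.2 slope 0.773 x [18.1 21.2 30.8] y [28.6 64.2 99.3]
side tab 22 z med 22.1 slope -0.027 x [22.4 37.7 49.7] y [-81.6 -75.1 -69.3]
```

```bash
python3 -m handwheel '[[1,0,3,0,0.6],[1,0,3,0,0.6],[1,0,3,0,0.78],[1,0,3,0,0.79],[1,0,3,0,0.8],[1,0,3,0,0.8],[1,0,3,0,0.8],[1,0,3,0,0.8]]' 40; python3 chk.py 28 106 | grep -v fixed
```

```text
clock: 20.8
tcp_pos: [0.6019, -0.0966, 0.0923]
orientation: [-0.0, 0.011, 1.0, 0.0]
wrist_force: [0.8, -0.2, 0.4]
finger_gap: 0.0684
grip_force: 0.0
tcp bed [ 5.2 66.  43.3] [ 0.6019 -0.0966  0.0923] t 20.8 gap 0.0684
scene slab -x 301 z med 31.3 slope -0.073 x [-62.8 -39.  -18.3] y [ 29.   68.8 104.6]
scene slab +x 93 z med 25.6 slope -0.015 x [19.3 28.2 40.5] y [29.2 57.4 93.2]
scene bartop 137 z med 67.9 slope -0.045 x [-6.5  4.5 15.2] y [ 31.7  67.  100.6]
scene tab 31 z med 22.3 slope 0.005 x [20.6 35.1 51.7] y [-81.3 -74.  -68.2]
side slab -x 82 z med 31.0 slope -0.085 x [-65.2 -46.5 -19.3] y [ 71.7  93.5 105.9]
side slab +x 245 z med 23.3 slope -0.108 x [18.4 38.7 59.2] y [ 29.5  68.4 105.3]
side bartop 75 z med 65.9 slope -0.168 x [-6.7  8.9 25.8] y [34.  55.6 99.9]
side tab 23 z med 22.0 slope 0.045 x [21.  36.9 51. ] y [-81.8 -74.5 -68.8]
```

Run:
```python
from h import *
import h; h.HT=29.
for a in((62,66.3,.09,1),(62.5,66.3,0,0)): row(tcp_for(*a),88.7)
```

```text
t 20.9 row [-7.5 -0.2  9.9] turn -0.0 now [ 0.602  -0.0967  0.0923] 88.69
t 20.9 row [-8.5 -0.2 17.6] turn -0.0 now [ 0.602  -0.0967  0.0923] 88.69
```

```bash
python3 -m handwheel '[[-8,0,5,0,0.8],[-8,0,9,0,0.8],[-8,0,9,0,0.8],[-8,0,9,0,0.6],[-8,0,9,0,0.6],[-8,0,9,0,0.6],[-8,0,9,0,0.6]]' 30;  python3 -m handwheel '[[1,0,2,0,0.6],[1,0,5,0,0.6],[1,0,8,0,0.6],[1,0,8,0,0.6]]' 30; python3 chk.py 28 106 | grep -v fixed
```

```text
clock: 21.6
tcp_pos: [0.6098, -0.0968, 0.0831]
orientation: [-0.0, 0.011, 1.0, 0.0]
wrist_force: [-0.5, 0.9, -2.3]
finger_gap: 0.0632
grip_force: 33.4
clock: 22.0
tcp_pos: [0.6104, -0.097, 0.082]
orientation: [0.003, 0.011, 1.0, -0.001]
wrist_force: [-11.2, 2.6, 32.7]
finger_gap: 0.0636
grip_force: 37.0
tcp bed [-6.9 66.2 37.6] [ 0.6104 -0.097   0.082 ] t 22.0 gap 0.0636
scene slab -x 307 z med 31.8 slope -0.063 x [-62.9 -41.3 -18.7] y [ 28.7  66.4 105.3]
scene slab +x 34 z med 25.2 slope -0.05 x [18.9 22.8 73.2] y [ 33.4  59.  104.4]
scene bartop 139 z med 68.3 slope 0.003 x [-7.2  2.3 14.3] y [35.3 65.3 99.8]
scene tab 26 z med 23.9 slope 0.015 x [20.5 35.4 51.4] y [-80.6 -73.8 -68.4]
side slab -x 69 z med 30.6 slope -0.083 x [-66.4 -45.8 -19.1] y [ 74.9  95.2 105.6]
side slab +x 238 z med 23.1 slope -0.1 x [18.9 39.3 57.5] y [ 29.1  68.5 105.4]
side bartop 88 z med 66.0 slope -0.124 x [-8.8  8.5 19.6] y [ 33.3  58.3 102.4]
side tab 21 z med 22.2 slope -0.011 x [22.6 38.1 47.9] y [-81.3 -74.6 -68.3]
```

Blocked with the -x end 10 mm proud. The force points up-slope, so the lower edge is on the sill's flare. I'll ease off, shift up-slope and press again.

```bash
python3 -m handwheel '[[0,0,-8,0,0.6],[4,0,-9,0,0.6],[6,0,-9,0,0.6],[6,0,-7,0,0.6],[6,0,-4,0,0.6],[6,0,-4,0,0.6]]' 40; python3 chk.py 28 106 | grep -E 'tcp|slab'
```

```text
clock: 22.7
tcp_pos: [0.6076, -0.097, 0.0812]
orientation: [0.005, 0.011, 1.0, -0.0]
wrist_force: [9.3, 2.1, 5.2]
finger_gap: 0.0634
grip_force: 45.8
tcp bed [-4.8 66.3 35.7] [ 0.6076 -0.097   0.0812] t 22.7 gap 0.0634
scene slab -x 270 z med 28.1 slope -0.066 x [-60.9 -39.4 -18.4] y [ 28.8  65.7 104.4]
scene slab +x 39 z med 25.2 slope -0.085 x [19.9 25.5 72.6] y [ 33.4  57.9 105.2]
side slab -x 64 z med 27.2 slope -0.056 x [-63.1 -42.4 -18.6] y [ 77.1  94.6 105.8]
side slab +x 241 z med 22.5 slope -0.066 x [18.4 39.8 59.9] y [ 28.5  67.3 104.8]
```

Progress: the -x side came down about 4 mm. I keep pressing.

```bash
python3 -m handwheel '[[0,0,3,0,0.6],[0,0,6,0,0.6],[0,0,6,0,0.6]]' 40; python3 chk.py 28 106 | grep -E 'tcp|slab'
```

```text
clock: 23.1
tcp_pos: [0.6088, -0.0971, 0.0763]
orientation: [0.006, 0.011, 1.0, -0.0]
wrist_force: [10.1, 1.2, 8.2]
finger_gap: 0.0635
grip_force: 46.5
tcp bed [-7.9 66.4 31.8] [ 0.6088 -0.0971  0.0763] t 23.1 gap 0.0635
scene slab -x 303 z med 22.2 slope 0.012 x [-74.3 -42.4 -18.7] y [ 28.4  68.  105.2]
scene slab +x 35 z med 22.5 slope 0.009 x [18.3 23.2 71.6] y [ 35.8  60.1 104.8]
side slab -x 69 z med 20.7 slope 0.025 x [-70.6 -46.2 -18.5] y [ 75.4  95.9 105.9]
side slab +x 217 z med 21.1 slope 0.016 x [18.8 41.  68.8] y [ 29.1  71.2 104.9]
```

Flush. Release, rise straight up, and press its +x side as for the middle block.

```bash
python3 -m handwheel '[[0,0,0,0,0.78],[0,0,0,0,0.79],[0,0,0,0,0.8],[0,0,0,0,0.8],[0,0,-30,0,0.8],[0,0,-70,0,0.8],[0,0,-110,0,0.8],[0,0,-130,0,0.8]]' 25;  python3 -m handwheel '[[20,0,0,0,0.4],[45,0,0,0,0],[50,0,0,0,0],[50,0,0,0,0]]' 25; python3 chk.py 28 106;  python3 - <<'E'
from h import *
row(bed(44,66,22)+[0,0,.01],88.7)
E
```

```text
clock: 24.0
tcp_pos: [0.6039, -0.0971, 0.2068]
orientation: [0.002, 0.011, 1.0, -0.001]
wrist_force: [0.1, -0.5, 0.7]
finger_gap: 0.0684
grip_force: 0.0
clock: 24.4
tcp_pos: [0.5524, -0.0955, 0.2033]
orientation: [-0.0, 0.012, 1.0, 0.0]
wrist_force: [-0.0, 0.3, -0.4]
finger_gap: 0.01
grip_force: 0.0
tcp bed [ 98.1  66.1 121.6] [ 0.5524 -0.0955  0.2033] t 24.4 gap 0.01
scene fixed -x 142 z med 23.3 slope -0.003 x [-72.6 -43.  -19. ] y [-104.1  -85.2  -66.4]
scene fixed +x 36 z med 25.2 slope 0.233 x [60.2 66.  74.4] y [-104.1  -87.5  -67.1]
scene slab -x 324 z med 21.9 slope 0.004 x [-73.2 -42.4 -18.8] y [ 28.9  65.7 105.3]
scene slab +x 264 z med 22.0 slope 0.061 x [18.4 39.7 73.6] y [ 28.9  69.6 104.8]
scene bartop 128 z med 61.7 slope 0.008 x [-10.9  -0.1  10.8] y [36.3 65.2 98.9]
scene tab 31 z med 23.7 slope -0.005 x [21.7 36.8 50.9] y [-80.5 -75.  -68.5]
side fixed -x 8
side fixed +x 7
side slab -x 83 z med 20.5 slope 0.018 x [-71.2 -50.7 -20.2] y [ 66.2  91.5 105. ]
side slab +x 219 z med 21.1 slope -0.015 x [18.1 40.2 57.7] y [ 29.1  69.8 105.4]
side bartop 114 z med 60.5 slope -0.038 x [-13.3   1.   11.9] y [33.5 66.9 98.4]
side tab 27 z med 21.9 slope -0.027 x [22.3 37.7 50.3] y [-81.6 -74.6 -68.5]
t 24.5 row [ -4.    0.2 103.1] turn -0.0 now [ 0.5537 -0.0958  0.2032] 88.68
```

```bash
python3 -m handwheel '[[-4,0,40,0,0],[-4,0,80,0,0],[-4,0,103,0,0],[-4,0,103,0,0],[-4,0,112,0,0],[-4,0,115,0,0],[-4,0,115,0,0]]' 25; python3 -m handwheel '[[0,0,4,0,0],[0,0,4,0,0]]'; python3 -c "
from h import *
row(bed(44,66,22),88.7)"
```

```text
clock: 25.2
tcp_pos: [0.5604, -0.0964, 0.0917]
orientation: [0.004, 0.011, 1.0, -0.001]
wrist_force: [1.2, 0.5, 7.1]
finger_gap: 0.0002
grip_force: 3.3
clock: 25.4
tcp_pos: [0.5626, -0.0968, 0.0904]
orientation: [0.006, 0.011, 1.0, -0.001]
wrist_force: [-0.1, 2.2, 19.5]
finger_gap: -0.0004
grip_force: 8.5
t 25.4 row [4.8 1.1 0.3] turn 0.0 now [ 0.5626 -0.0968  0.0904] 88.71
```

Bottomed out at bed height, z≈22. Lift away and check both blocks once more.

```bash
python3 -m handwheel '[[0,0,-40,0,0],[0,0,-80,0,0],[40,0,-120,0,0],[90,0,-120,0,0],[140,0,-120,0,0],[140,0,-120,0,0],[140,0,-120,0,0]]' 25; echo MID; python3 chk.py -54 22|grep -E 'tcp|slab|bar|tab'; echo END; python3 chk.py 28 106 |grep -E 'slab|bar'
python3 - <<'E'
from h import *
for n in("scene","side"):
    c=imaging.read_camera(n);P=cloud(c);b=(P-BO)@BB*1000
    for lab,y0,y1 in(('fix',-105,-62),('mid',-46,14),('end',36,96)):
        m=(b[...,1]>y0)&(b[...,1]<y1)&(b[...,2]>57)&(b[...,2]<67)&(abs(b[...,0])<16);q=b[m]
        r=cv2.minAreaRect(q[:,:2].astype(np.float32));print(n,lab,len(q),np.median(q,0).round(1),'yaw',np.degrees(np.arctan2(*(np.linalg.svd(q[:,:2]-q[:,:2].mean(0),full_matrices=False)[2][0]*1))).round(1))
E
```

```text
clock: 26.1
tcp_pos: [0.4172, -0.0928, 0.2061]
orientation: [0.002, 0.012, 1.0, -0.001]
wrist_force: [0.1, -0.5, -0.6]
finger_gap: 0.0002
grip_force: 0.0
MID
tcp bed [221.   66.4  65.4] [ 0.4172 -0.0928  0.2061] t 26.1 gap 0.0002
scene slab -x 288 z med 22.8 slope -0.002 x [-73.8 -43.  -18.6] y [-52.  -17.1  20.4]
scene slab +x 237 z med 22.8 slope 0.033 x [18.5 39.1 72.8] y [-52.7 -14.   21.5]
scene bartop 117 z med 62.7 slope -0.005 x [-11.8  -1.1  10.2] y [-45.7 -15.1  16.9]
scene tab 31 z med 22.8 slope 0.11 x [21.  38.2 51.5] y [-80.7 -74.6 -68.1]
side slab -x 10
side slab +x 166 z med 21.5 slope 0.007 x [18.3 37.7 61. ] y [-51.  -12.2  21.3]
side bartop 94 z med 61.3 slope -0.033 x [-12.9   0.6  11.7] y [-46.  -12.5  18.2]
side tab 15 z med 21.7 slope -0.009 x [21.2 29.5 40.3] y [-80.6 -75.5 -69.4]
END
scene slab -x 316 z med 22.0 slope -0.002 x [-74.  -42.9 -18.4] y [ 29.3  65.4 105.3]
scene slab +x 238 z med 22.3 slope 0.061 x [18.3 38.1 72.4] y [ 28.7  67.4 104.1]
scene bartop 125 z med 61.5 slope -0.0 x [-10.9  -0.1  10.9] y [36.3 71.4 99. ]
side slab -x 85 z med 20.9 slope 0.02 x [-72.1 -52.  -20.1] y [ 65.7  92.5 105.6]
side slab +x 210 z med 21.1 slope -0.021 x [19.1 38.8 55.8] y [ 29.2  67.2 105.1]
side bartop 116 z med 60.9 slope -0.058 x [-13.4   2.4  11.2] y [34.3 67.6 99.1]
scene fix 91 [ -1.4 -86.   62.8] yaw 1.1
scene mid 139 [ -0.8 -16.2  62.3] yaw 2.1
scene end 154 [-0.2 65.4 62.1] yaw 1.0
side fix 61 [  2.8 -84.8  61.7] yaw -6.4
side mid 91 [  0.8 -16.1  61.2] yaw 0.6
side end 100 [ 2.1 67.4 60.9] yaw 0.5
```

Both blocks read flush, with bar tops level with the fixed block's and x and y within about 2 mm. The arm is clear, so I hand in.

```bash
python3 -c "
from workcell import workorder
print(workorder.hand_in())"
```

```text
the job is handed in; nothing more can be done
None
```

I handed the job in at about 26 s: both cover blocks are seated flush and interlocked with the fixed block, within about 2 mm of their places by camera, and released. Neither cup nor the jar was touched at any point I could see; the hand-in returned no verdict.

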